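Index the soldering dial to the next station and lock it

ROBOT

A 6-joint arm with a two-finger parallel gripper is mounted at the origin on the work surface. World frame = base frame: x ahead of the robot, y to its left, z up, the work surface at z = 0. Lengths are in mm, angles in rad, forces in N, time in s.
With the tool pointing down it reaches from about 400 to 925 mm from the base axis. Payload 12.5 kg.
Tool frame: the origin (TCP) lies at the very end of the fingers, on their centre line; the grasp point (between the pads) lies behind it (env.grip_depth is the z of the grasp point in the tool frame, in mm); z points along the fingers, y is the line along which they close (so a half turn about z gives the same grasp; the last joint's range is limited). The gripper opens to 95 mm and grips with 3 to 60 N. Pads are 20 mm wide; open, the fingers measure 119 mm over their backs; the gripper's body (75 mm by 180 mm) begins 59 mm behind the grasp point.
Start: joints at [-1.295, 0.491, 1.559, -0, 1.092, -0.106], TCP at [232.893, -580.006, 214.661] pointing down, gripper open.
Joint ranges: [-3.1, 3.1], [-0.84, 2.19], [0.05, 2.79], [-1.13, 4.28], [0.06, 2.93], [-2.69, 2.69]. Speed limits (rad/s): [2.22, 2.22, 2.79, 3.14, 3.14, 3.14].

INTERFACE

Orientations are given as [roll, pitch, yaw] about the fixed x, y, z axes, in that order (R = Rz(yaw) Ry(pitch) Rx(roll)).
In Python, from cell import env, optics gives the robot as it stands.
- The arm moves only by the tool step_arm, never from a script. Its argument "moves" is a list of rows, each an object of numbers: "tx", "ty", "tz": the shift along the tool's x, y, z in mm; "roll": the turn about the tool's z in rad. In form: [{"tx": .., "ty": .., "tz": .., "roll": ..}, ...]. A call has 1 to 12 rows; each row is the pose to reach, as a shift and turn from the pose commanded when the call began, along the tool's axes at that moment; what a row does not reach only later rows make up. A row lasts 1/12 s, in which the tool goes at most 41.7 mm and 7.16 degrees, less where a joint would pass 70% of its speed; a pose out of reach is approached as far as the arm can. A call with a gripper value outside its range is refused whole. "grip" is the finger opening in mm, from 0 to 95.1, set as the call begins (left out, the last holds). The fingers move at their own pace and stop on an object; the grip force is fixed at half the most. Time passes only in rows, so rows that repeat a pose let the fingers close. It gives the time, the measured TCP pose, the force, the opening and the grip force at its end, in the units of the state.
- env.state(): the state, without advancing time (a new reading comes with each control period).
- optics.read_camera(name): name is "scene" or "side" or "wrist"; returns a dict with "pixels" (384x512x3 uint8, blue, green, red), "mtx" (3x3 intrinsics, pixels), "dist" ([k1, k2, p1, p2, k3] as OpenCV has them; the pictures are not rectified), "view" (4x4, takes a point from world to camera coordinates). Camera axes: x right, y down, z forward; pixel columns grow to the right and rows downward; lengths in mm; the calibration is good to about 2 mm. A picture is of the moment at which its call begins. There is no depth.
- env.job_done(): hands the job in; it is judged then, once.
The state is a dict: "t": time; "joints": joint angles; "qvel": joint speeds; "tau": joint torques, N m; "eef_pos": TCP position; "tcp_rot": TCP orientation; "ft_force": force on the tool from outside, world axes, zero at the start; "moment": the same for the moment, N m; "opening": opening from 0.0 (shut) to 1.0 (fully open); "grip_force": force on a finger pad.
Only numpy, scipy, OpenCV 4.12 (cv2) and the standard library are available. Lean on these libraries where they do the work, as an engineer would, in place of code of your own. Each camera call takes 0.05 s, during which the arm holds its last target. There are 200 camera calls.

TASK

Bring the tall finned heat sink under the soldering iron by indexing the dial on by one station: pull the lock bolt out to its stop, turn the dial (it has a black crossbar for this) until it clicks into the next position, and push the bolt fully home to lock it again. Leave the parts sitting in their nests, do not touch the iron, and leave the spool, the bottle and the screwdriver beside the unit where they are.

Things in the scene. Friction and masses are not known exactly. Their poses are not given: they have to be found in the camera images.
- unit: The index unit's fixed white base: a round foot 300 mm across, 20 mm high, fixed to the bench. Origin: on the dial's axis at bench height, z up. Its +x points to the soldering iron's column; the lock bolt lies in the direction 250 degrees (counter-clockwise from its +x, seen from above).
- dial (a joint): Angle of the dial, rad, positive counter-clockwise from above, 0 at the start. Aluminium disc 264 mm across, its top 72 mm above the bench, six nests 60 degrees (1.047 rad) apart, centres 95 mm from the axis. A sprung detent draws it into the nearest 60-degree position (up to 0.3 N m). Its rim has a gap for the bolt at each station. It turns at most 2 rad either way.
- dial_grip (a point): Middle of the dial's black crossbar, on the dial's axis, 142 mm above the bench. The bar stands on a hub of 44 mm diameter, is 110 mm long (along this frame's x axis, turning with the dial), 18 mm thick (along y) and 32 mm high (125 to 157 mm above the bench).
- bolt (a joint): Travel of the lock bolt, m: 0 = fully home in a gap of the dial's rim (dial locked), 0.030 = pulled out to its stop, radially away from the dial's axis. A return spring draws it in (3 to 5 N); between 0.009 and 0.020 it must be pulled over a click catch, which then holds it out (12 N to pull out, 5 N to push back in; let go sooner, it springs home). It goes home only with a rim gap before it.
- bolt_grip (a point): Grip point of the bolt's handle, a black upright cylinder of 24 mm diameter, 54 to 122 mm above the bench; the point is on its axis, 104 mm above the bench, 210 mm from the dial's axis when home, 240 mm when out. Its x axis is the pulling direction. The bolt's guide block, 84 mm high, ends 38 mm from the handle's axis on the dial's side.
- work_point (a point): The point of the unit below the iron's tip, on the dial's top (72 mm above the bench), 95 mm from the axis: where the heat sink's underside must come.
- heatsink: The tall round aluminium heat sink with five disc fins, 56 mm diameter, 40 mm high, loose in a nest one station to the left or to the right of the iron. Origin: centre of its underside, z up.
- puck_a: Low plain round aluminium housing, 56 mm diameter, 16 mm high, loose in the nest on the other side of the iron. Origin: centre of its underside, z up.
- puck_b: The same kind of low housing, finished, at the start in the nest under the iron. Origin: centre of its underside, z up.
- iron: Soldering iron fixed to the unit, rising at 35 degrees from its copper tip over the work point (134 mm above the bench) out to its column 240 mm from the dial's axis, 215 mm high. Its frame is the unit's frame.
- spool: Bystander: solder spool standing on end, 66 mm diameter, 52 mm high. Origin: centre of its underside.
- flask: Bystander: white plastic bottle, 52 mm diameter, 120 mm high. Origin: centre of its underside.
- driver: Bystander: black screwdriver, 190 mm long, lying on the bench along its x axis. Origin: near its middle.
Not all that is in view belongs to the job. Leave any purple look-alike of the puck_a alone.

How it is judged:
By the outcome, as a careful person would: the job done as asked, in the order asked, and still so for the second after the job is handed in, with the robot touching nothing.
It also fails if it takes over 58 s, if anything falls off the work surface, if the arm or the gripper's body presses on something with over 40 N, if the wrist force passes 120 N, or if a joint passes its speed limit or range.

## Working session

There is one attempt and no reset: what is moved stays moved. The work goes in short steps, Python scripts to look and compute and a tool call to move; the robot and the scene stay as the last step left them, time stands still between calls to the robot, and variables do not carry over. Pictures are saved under pics/ and viewed, at most 10 in all, crops included, and the job is handed in when it is done.

Besides the shell and the picture viewer there is one more tool, called after "Emit:" by a JSON object that holds its "fn" and its "kwargs". step_arm: Moves the arm, as the interface text tells. Its arguments: {"type":"object","properties":{"moves":{"type":"array"},"grip":{"type":"number"}},"required":["moves"]}

```bash
mkdir -p pics; ls
python3 - <<'E'
from cell import env, optics
import cv2, numpy as np
s=env.state(); print(s, env.grip_depth)
ims=[]
for n in("scene","side","wrist"):
    c=optics.read_camera(n); cv2.imwrite(f"pics/{n}0.png",c["pixels"]); np.savez(f"pics/{n}0.npz",**c)
    print(n,c["mtx"].tolist(),c["dist"],np.round(c["view"],3).tolist())
E
```

```text
pics
{'t': 0.0, 'joints': array([-1.29461733e+00,  4.91607589e-01,  1.55947048e+00, -8.74330435e-06,
        1.09169708e+00, -1.05569065e-01]), 'qvel': array([-0.00109302, -0.00042087,  0.0029886 , -0.00052698, -0.00165425,
        0.00114578]), 'tau': array([ 3.06036409e-04, -6.12645864e+01, -2.58185560e+01,  6.92978385e-02,
        4.82050446e-02, -7.81303606e-05]), 'eef_pos': array([ 232.80720046, -579.74950902,  214.02466989]), 'tcp_rot': array([-3.14041593e+00, -1.16891643e-04,  3.81752032e-01]), 'ft_force': array([-1.7802517 , -0.19137349,  0.07817899]), 'moment': array([-0.01131389,  0.02971533, -0.01725496]), 'grip_force': 0.0, 'opening': 1.0022333187961052} -18.8
scene [[394.05194235386415, 0.0, 255.64806750648316], [0.0, 394.05194235386415, 195.02804548561397], [0.0, 0.0, 1.0]] [-0.11341724  0.          0.          0.          0.        ] [[0.839, 0.544, 0.02, -527.675], [0.35, -0.51, -0.786, -117.331], [-0.418, 0.666, -0.618, 1234.888], [0.0, 0.0, 0.0, 1.0]]
side [[365.60693541528366, 0.0, 260.8494803249471], [0.0, 365.60693541528366, 184.84348337785977], [0.0, 0.0, 1.0]] [-0.0424969  0.         0.         0.         0.       ] [[0.879, -0.477, 0.01, -534.622], [-0.36, -0.677, -0.642, 303.268], [0.313, 0.56, -0.767, 684.153], [0.0, 0.0, 0.0, 1.0]]
wrist [[322.34255866328317, 0.0, 254.7967416034526], [0.0, 322.34255866328317, 190.31226499486107], [0.0, 0.0, 1.0]] [-0.01588027  0.          0.          0.          0.        ] [[0.373, -0.928, 0.0, -624.764], [-0.896, -0.36, 0.261, -30.784], [-0.242, -0.098, -0.965, 390.348], [0.0, 0.0, 0.0, 1.0]]
```

View pics/scene0.png

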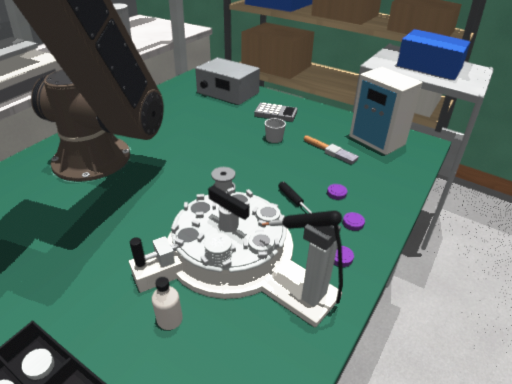

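View pics/side0.png

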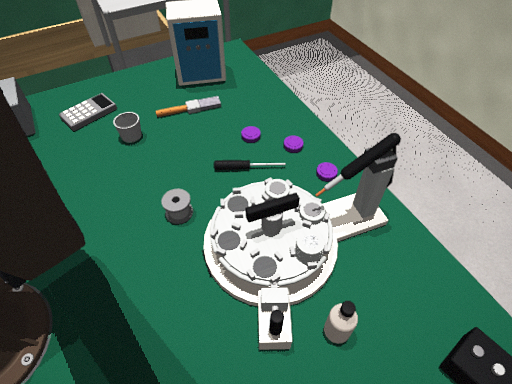

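Scene view: dial around (232,232), crossbar (228,201), bolt handle (138,252), heat sink (218,245), iron tip about (262,222). Side view: crossbar (272,207), bolt handle (276,322), heat sink (311,246), iron tip (318,194). The heat sink sits clockwise of the iron, so the dial has to turn +60° (counter-clockwise).

```bash
cat > h.py <<'E'
import cv2, numpy as np
def load(n): return dict(np.load(f"pics/{n}.npz"))
def ray(c,p):
    u=cv2.undistortPoints(np.array([[p]],float),c["mtx"],c["dist"])[0,0]
    R=c["view"][:3,:3]; return -R.T@c["view"][:3,3], R.T@np.array([u[0],u[1],1])
def plane(c,p,z):
    o,d=ray(c,p); return o+d*(z-o[2])/d[2]
def tri(c1,p1,c2,p2):
    o1,d1=ray(c1,p1);o2,d2=ray(c2,p2)
    A=np.stack([d1,-d2],1); s=np.linalg.lstsq(A,o2-o1,rcond=None)[0]
    a=o1+s[0]*d1;b=o2+s[1]*d2; return (a+b)/2,np.linalg.norm(a-b)
def blob(c,seed,thr=60):
    m=(c["pixels"].max(2)<thr).astype(np.uint8)
    _,l,st,ce=cv2.connectedComponentsWithStats(m,connectivity=4)
    ys,xs=np.nonzero(l); i=np.argmin((xs-seed[0])**2+(ys-seed[1])**2); k=l[ys[i],xs[i]]
    return st[k],ce[k],cv2.minAreaRect(np.argwhere(l==k)[:,::-1].astype(np.float32))
E
python3 - <<'E'
from h import *
s,d=load("scene0"),load("side0")
B={}
for n,c,pts in(("scene",s,{"bar":(228,201),"bolt":(138,252)}),("side",d,{"bar":(272,207),"bolt":(276,322)})):
    for k,p in pts.items():
        st,ce,r=blob(c,p); B[n,k]=ce; print(n,k,st,ce.round(1),np.round(cv2.boxPoints(r),1).tolist())
        print("   plane",plane(c,ce,142 if k=="bar" else 88).round(1))
for k in("bar","bolt"): print(k,tri(s,B["scene",k],d,B["side",k]))
a=cv2.resize(s["pixels"][150:310,110:310],None,fx=3.,fy=3.,interpolation=cv2.INTER_CUBIC)
cv2.imwrite("pics/cropscene.png",a)
a=cv2.resize(d["pixels"][165:355,195:395],None,fx=3.,fy=3.,interpolation=cv2.INTER_CUBIC)
cv2.imwrite("pics/cropside.png",a)
E
```

```text
scene bar [209 185  40  34 587] [228.7 202.1] [[204.3000030517578, 195.60000610351562], [211.6999969482422, 183.60000610351562], [251.6999969482422, 208.3000030517578], [244.3000030517578, 220.39999389648438]]
   plane [600.1 -67.5 142. ]
scene bolt [130 238  15  29 291] [137.3 251.5] [[128.60000610351562, 239.39999389648438], [139.1999969482422, 236.6999969482422], [146.1999969482422, 264.70001220703125], [135.60000610351562, 267.3999938964844]]
   plane [ 499.2 -252.3   88. ]
side bar [246 194  53  28 787] [271.6 207.2] [[243.60000610351562, 207.8000030517578], [295.5, 190.5], [300.70001220703125, 206.10000610351562], [248.8000030517578, 223.39999389648438]]
   plane [594.  -68.1 142. ]
side bolt [270 310  14  26 265] [276.  322.5] [[267.8999938964844, 333.8999938964844], [271.70001220703125, 308.8999938964844], [284.0, 310.79998779296875], [280.1000061035156, 335.79998779296875]]
   plane [ 499.3 -254.1   88. ]
bar (array([596.4655528 , -63.79464636, 136.88150775]), np.float64(1.893749524624718))
bolt (array([ 499.48047809, -253.37300316,   88.27423948]), np.float64(1.6674869545624547))
```

View pics/cropside.png

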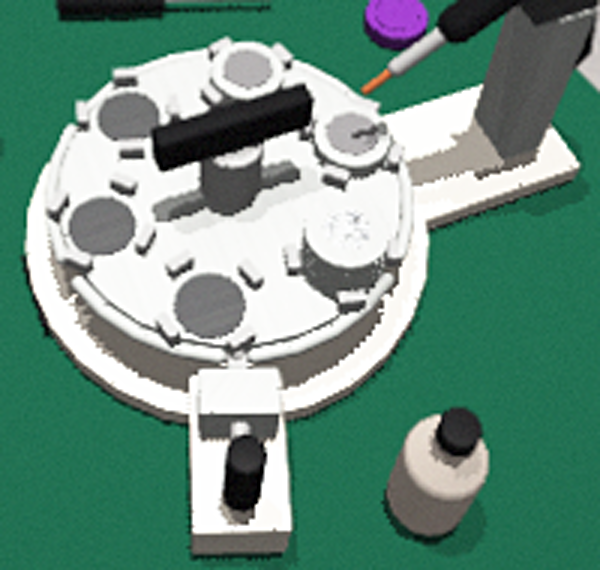

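Crop confirms it: the tall finned sink is at crop (350,245), next to the iron and clockwise of it. The low housings are at (352,135) and (245,70), and the purple ones lie on the bench. The handle is at (245,470). Next I compute the bar angle, check the geometry and work out the first move.

```bash
cat >> h.py <<'E'
from scipy.spatial.transform import Rotation as Ro
def togo(s,tgt,yaw):
    R=Ro.from_euler("xyz",s["tcp_rot"]); d=R.inv().apply(np.array(tgt)-s["eef_pos"])
    r=(R.inv()*Ro.from_euler("xyz",[np.pi,0,yaw])).as_rotvec()
    return "t %.2f pos %s F %s op %.3f gf %.1f -> tool shift %s rotvec %s"%(s["t"],s["eef_pos"].round(1),s["ft_force"].round(1),s["opening"],s["grip_force"],d.round(1),r.round(3))
E
python3 - <<'E'
from h import *
from cell import env
s,d=load("scene0"),load("side0")
for c,a,b in((s,(208,189.6),(248,214.3)),(d,(246.2,215.6),(298.1,198.3))):
    p,q=plane(c,a,142),plane(c,b,142); v=q-p; print("bar",p.round(),q.round(),np.linalg.norm(v).round(1),np.degrees(np.arctan2(v[1],v[0])).round(1),((p+q)/2).round(1))
ax=np.array([597,-66.]); 
for n,c,p,z in(("sink",d,(312,240),112),("puckb",d,(314,209),88),("tip",d,(317,195),134),("tip",s,(262,223),134),("flask cap",d,(348,305),120),("flask",s,(162,286),120),("spool",d,(176,197),52)):
    q=plane(c,p,z); e=q[:2]-ax; print(n,q.round(1),np.hypot(*e).round(),np.degrees(np.arctan2(e[1],e[0])).round(1))
st=env.state(); print(togo(st,[499.4,-253.3,170],np.radians(62.5))); print(togo(st,[499.4,-253.3,89],np.radians(62.5)))
E
```

```text
bar [535. -58. 142.] [657. -77. 142.] 123.0 -9.1 [596.2 -67.5 142. ]
bar [540. -62. 142.] [652. -74. 142.] 112.4 -5.8 [596.4 -68.2 142. ]
sink [ 636.1 -155.3  112. ] 98.0 -66.4
puckb [693.7 -81.6  88. ] 98.0 -9.1
tip [695.4 -80.1 134. ] 99.0 -8.1
tip [690.9 -75.9 134. ] 94.0 -6.0
flask cap [ 615.4 -296.   120. ] 231.0 -85.4
flask [ 624.9 -305.7  120. ] 241.0 -83.4
spool [447.1 118.9  52. ] 238.0 129.0
t 0.15 pos [ 232.9 -579.8  214.2] F [-0.2 -0.1 -0.3] op 1.000 gf 0.0 -> tool shift [ 369.  -203.6   44.4] rotvec [-0.001 -0.    -0.709]
t 0.15 pos [ 232.9 -579.8  214.2] F [-0.2 -0.1 -0.3] op 1.000 gf 0.0 -> tool shift [ 369.  -203.6  125.4] rotvec [-0.001 -0.    -0.709]
```

Emit:
{"fn": "step_arm", "kwargs": {"moves": [{"tx": 369, "ty": -204, "tz": 44, "roll": -0.709}, {"tx": 369, "ty": -204, "tz": 44, "roll": -0.709}, {"tx": 369, "ty": -204, "tz": 44, "roll": -0.709}, {"tx": 369, "ty": -204, "tz": 44, "roll": -0.709}, {"tx": 369, "ty": -204, "tz": 44, "roll": -0.709}, {"tx": 369, "ty": -204, "tz": 44, "roll": -0.709}, {"tx": 369, "ty": -204, "tz": 44, "roll": -0.709}, {"tx": 369, "ty": -204, "tz": 44, "roll": -0.709}, {"tx": 369, "ty": -204, "tz": 44, "roll": -0.709}, {"tx": 369, "ty": -204, "tz": 44, "roll": -0.709}, {"tx": 369, "ty": -204, "tz": 44, "roll": -0.709}, {"tx": 369, "ty": -204, "tz": 44, "roll": -0.709}], "grip": 70}}

```text
t: 1.15
eef_pos: [500.4, -251.1, 170.1]
tcp_rot: [-3.141, -0.0, 1.095]
ft_force: [-0.3, 0.2, 0.8]
opening: 0.734
grip_force: 0.0
```

Run:
```python
from h import *
from cell import env, optics
c=optics.read_camera("wrist"); np.savez("pics/w1.npz",**c); cv2.imwrite("pics/w1.png",c["pixels"])
s=env.state(); print(togo(s,[499.4,-253.3,89],np.radians(62.5)))
P=np.array([[499.4,-253.3,122.],[596.5,-67,142]]); p,_=cv2.projectPoints(P,cv2.Rodrigues(c["view"][:3,:3])[0],c["view"][:3,3],c["mtx"],c["dist"]); print(p.reshape(-1,2))
```

```text
t 1.20 pos [ 499.6 -252.5  170.4] F [-0.8  0.1 -0.5] op 0.737 gf 0.0 -> tool shift [-0.8  0.3 81.4] rotvec [-0.001  0.     0.002]
[[ 255.78524362  211.74915506]
 [ 258.34387331 -175.77221415]]
```

View pics/w1.png

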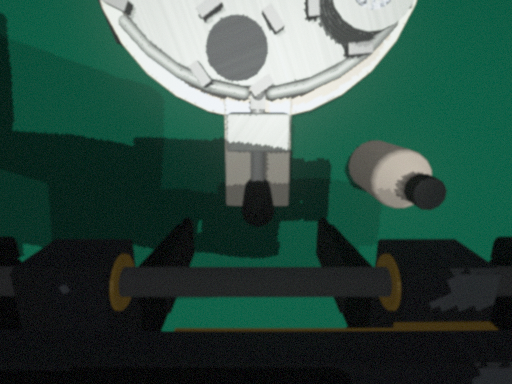

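The wrist view shows the handle top at (257,210), against a prediction of (256,212). It lies centred between the fingers, with the flask well clear at (400,185). I descend and grip.

Emit:
{"fn": "step_arm", "kwargs": {"moves": [{"tx": -1, "ty": 0, "tz": 30, "roll": 0.0}, {"tx": -1, "ty": 0, "tz": 60, "roll": 0.0}, {"tx": -1, "ty": 0, "tz": 80, "roll": 0.0}, {"tx": -1, "ty": 0, "tz": 80, "roll": 0.0}, {"tx": -1, "ty": 0, "tz": 80, "roll": 0.0}]}}

```text
t: 1.62
eef_pos: [497.9, -255.3, 90.5]
tcp_rot: [-3.14, 0.0, 1.089]
ft_force: [-0.5, -0.4, 0.6]
opening: 0.735
grip_force: 0.0
```

Emit:
{"fn": "step_arm", "kwargs": {"moves": [{"tx": 0}, {"tx": 0}, {"tx": 0}, {"tx": 0}, {"tx": 0}, {"tx": 0}, {"tx": 0}, {"tx": 0}], "grip": 0}}

```text
validation failed for argument at $.mo...
```

Emit:
{"fn": "step_arm", "kwargs": {"moves": [{"tx": 0, "ty": 0, "tz": 0, "roll": 0}, {"tx": 0, "ty": 0, "tz": 0, "roll": 0}, {"tx": 0, "ty": 0, "tz": 0, "roll": 0}, {"tx": 0, "ty": 0, "tz": 0, "roll": 0}, {"tx": 0, "ty": 0, "tz": 0, "roll": 0}, {"tx": 0, "ty": 0, "tz": 0, "roll": 0}, {"tx": 0, "ty": 0, "tz": 0, "roll": 0}, {"tx": 0, "ty": 0, "tz": 0, "roll": 0}], "grip": 0}}

```text
t: 2.28
eef_pos: [500.6, -255.0, 91.0]
tcp_rot: [3.137, 0.0, 1.091]
ft_force: [6.3, -0.9, -9.3]
opening: 0.243
grip_force: 30.0
```

Emit:
{"fn": "step_arm", "kwargs": {"moves": [{"tx": -4, "ty": 0, "tz": 0, "roll": 0}, {"tx": -8, "ty": 0, "tz": 0, "roll": 0}, {"tx": -12, "ty": 0, "tz": 0, "roll": 0}, {"tx": -16, "ty": 0, "tz": 0, "roll": 0}, {"tx": -20, "ty": 0, "tz": 0, "roll": 0}, {"tx": -24, "ty": 0, "tz": 0, "roll": 0}, {"tx": -28, "ty": 0, "tz": 0, "roll": 0}, {"tx": -30, "ty": 0, "tz": 0, "roll": 0}, {"tx": -31, "ty": 0, "tz": 0, "roll": 0}, {"tx": -31, "ty": 0, "tz": 0, "roll": 0}, {"tx": -31, "ty": 0, "tz": 0, "roll": 0}]}}

```text
t: 3.2
eef_pos: [486.7, -281.7, 90.8]
tcp_rot: [3.137, -0.001, 1.091]
ft_force: [13.5, 2.7, -4.7]
opening: 0.244
grip_force: 30.0
```

Emit:
{"fn": "step_arm", "kwargs": {"moves": [{"tx": -1, "ty": 0, "tz": 0, "roll": 0}, {"tx": -2, "ty": 0, "tz": 0, "roll": 0}, {"tx": -3, "ty": 0, "tz": 0, "roll": 0}, {"tx": -3, "ty": 0, "tz": 0, "roll": 0}]}}

```text
t: 3.53
eef_pos: [486.5, -281.9, 90.7]
tcp_rot: [3.138, -0.004, 1.09]
ft_force: [25.1, 21.2, -4.9]
opening: 0.248
grip_force: 30.0
```

At the stop: the force rose and the tool no longer moved. I relax the pull, open and rise.

Emit:
{"fn": "step_arm", "kwargs": {"moves": [{"tx": 3, "ty": 0, "tz": 0, "roll": 0}, {"tx": 3, "ty": 0, "tz": 0, "roll": 0}]}}

```text
t: 3.7
eef_pos: [486.8, -281.4, 90.9]
tcp_rot: [3.137, -0.0, 1.092]
ft_force: [10.6, -0.3, -3.5]
opening: 0.247
grip_force: 30.0
```

Emit:
{"fn": "step_arm", "kwargs": {"moves": [{"tx": 0, "ty": 0, "tz": 0, "roll": 0}, {"tx": 0, "ty": 0, "tz": 0, "roll": 0}, {"tx": 0, "ty": 0, "tz": 0, "roll": 0}, {"tx": 0, "ty": 0, "tz": 0, "roll": 0}, {"tx": 0, "ty": 0, "tz": 0, "roll": 0}, {"tx": 0, "ty": 0, "tz": -30, "roll": 0}, {"tx": 0, "ty": 0, "tz": -60, "roll": 0}, {"tx": 0, "ty": 0, "tz": -90, "roll": 0}, {"tx": 0, "ty": 0, "tz": -120, "roll": 0}, {"tx": 0, "ty": 0, "tz": -120, "roll": 0}], "grip": 70}}

```text
t: 4.53
eef_pos: [486.0, -282.7, 216.1]
tcp_rot: [3.134, 0.001, 1.091]
ft_force: [-0.2, 0.1, 0.3]
opening: 0.734
grip_force: 0.0
```

Run:
```python
from h import *
from cell import env, optics
for n in("side","scene"):
    c=optics.read_camera(n); np.savez(f"pics/{n}2.npz",**c)
d=load("side2"); st,ce,_=blob(d,(262,337)); q=plane(d,ce,88); print("side",st,ce,q)
d=load("scene2"); st,ce,_=blob(d,(127,262)); q=plane(d,ce,88); print("scene",st,ce,q)
s=env.state()
for y in(-97.5,82.5): print(togo(s,[596.5,-67,200],np.radians(y)))
```

```text
side [    0   240   319   144 15927] [132.04539461 318.43573805] [ 280.66910555 -129.77054991   88.        ]
scene [   22     0   145   322 22214] [105.40929144 132.38597281] [45.56902892 44.50177494 88.        ]
t 4.63 pos [ 484.6 -281.8  211.5] F [0.2 0.2 0.4] op 0.734 gf 0.0 -> tool shift [242.2   0.   11.4] rotvec [ 1.000e-03 -3.000e-03  2.792e+00]
t 4.63 pos [ 484.6 -281.8  211.5] F [0.2 0.2 0.4] op 0.734 gf 0.0 -> tool shift [242.2   0.   11.4] rotvec [ 0.002  0.001 -0.349]
```

Emit:
{"fn": "step_arm", "kwargs": {"moves": [{"tx": 40, "ty": 0, "tz": 0, "roll": 0.12}, {"tx": 80, "ty": 0, "tz": 0, "roll": 0.24}, {"tx": 120, "ty": 0, "tz": 0, "roll": 0.36}, {"tx": 160, "ty": 0, "tz": 0, "roll": 0.48}, {"tx": 200, "ty": 0, "tz": 5, "roll": 0.6}, {"tx": 242, "ty": 0, "tz": 11, "roll": 0.72}, {"tx": 242, "ty": 0, "tz": 11, "roll": 0.84}, {"tx": 242, "ty": 0, "tz": 11, "roll": 0.96}, {"tx": 242, "ty": 0, "tz": 11, "roll": 1.08}, {"tx": 242, "ty": 0, "tz": 11, "roll": 1.2}, {"tx": 242, "ty": 0, "tz": 11, "roll": 1.222}, {"tx": 242, "ty": 0, "tz": 11, "roll": 1.222}]}}

```text
t: 5.63
eef_pos: [595.7, -66.8, 198.0]
tcp_rot: [-3.141, 0.003, -0.132]
ft_force: [0.0, -0.2, -0.2]
opening: 0.735
grip_force: 0.0
```

Run:
```python
from h import *
from cell import env, optics
c=optics.read_camera("wrist"); np.savez("pics/w3.npz",**c); cv2.imwrite("pics/w3.png",c["pixels"])
c=optics.read_camera("side"); np.savez("pics/side3.npz",**c)
st,ce,_=blob(c,(270,337)); print(st,ce,plane(c,ce,88))
print(togo(env.state(),[596.5,-67,130],np.radians(-7.5)))
```

```text
[260 335  26  29 239] [275.44769874 347.51882845] [ 477.57505992 -289.96240656   88.        ]
t 5.73 pos [595.9 -66.9 198.5] F [0.2 0.  0.6] op 0.736 gf 0.0 -> tool shift [ 0.7  0.  68.5] rotvec [-0.     0.002  0.001]
```

View pics/w3.png

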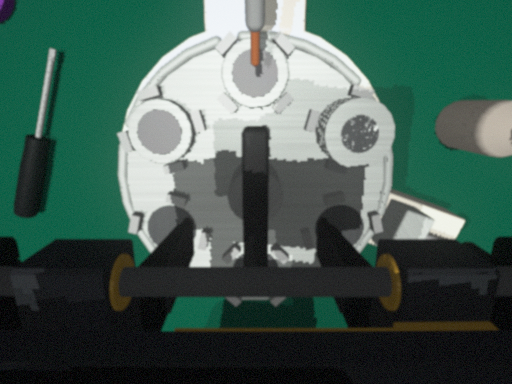

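The wrist view shows the bar vertical and centred at (256,195), the iron tip at (256,65), the sink at (355,133) and the low pucks at (160,130) and (255,75). The side mask puts the handle about 30 mm further out. I descend on the bar and grip.

Emit:
{"fn": "step_arm", "kwargs": {"moves": [{"tx": 1, "ty": 0, "tz": 30, "roll": 0}, {"tx": 1, "ty": 0, "tz": 55, "roll": 0}, {"tx": 1, "ty": 0, "tz": 68, "roll": 0}, {"tx": 1, "ty": 0, "tz": 68, "roll": 0}, {"tx": 1, "ty": 0, "tz": 68, "roll": 0}]}}

```text
t: 6.15
eef_pos: [597.1, -67.1, 131.1]
tcp_rot: [-3.142, 0.002, -0.13]
ft_force: [0.6, -0.4, 0.8]
opening: 0.737
grip_force: 0.0
```

Emit:
{"fn": "step_arm", "kwargs": {"moves": [{"tx": 0, "ty": 0, "tz": 0, "roll": 0}, {"tx": 0, "ty": 0, "tz": 0, "roll": 0}, {"tx": 0, "ty": 0, "tz": 0, "roll": 0}, {"tx": 0, "ty": 0, "tz": 0, "roll": 0}, {"tx": 0, "ty": 0, "tz": 0, "roll": 0}, {"tx": 0, "ty": 0, "tz": 0, "roll": 0}, {"tx": 0, "ty": 0, "tz": 0, "roll": 0}, {"tx": 0, "ty": 0, "tz": 0, "roll": 0}], "grip": 0}}

```text
t: 6.82
eef_pos: [597.3, -67.1, 131.7]
tcp_rot: [3.141, -0.0, -0.131]
ft_force: [-0.7, -0.9, -0.4]
opening: 0.229
grip_force: 0.0
```

Emit:
{"fn": "step_arm", "kwargs": {"moves": [{"tx": 0, "ty": 0, "tz": 0, "roll": 0}, {"tx": 0, "ty": 0, "tz": 0, "roll": 0}, {"tx": 0, "ty": 0, "tz": 0, "roll": 0}, {"tx": 0, "ty": 0, "tz": 0, "roll": 0}]}}

```text
t: 7.15
eef_pos: [597.3, -67.2, 131.7]
tcp_rot: [3.141, -0.0, -0.131]
ft_force: [0.5, -3.2, 0.3]
opening: 0.188
grip_force: 30.0
```

Emit:
{"fn": "step_arm", "kwargs": {"moves": [{"tx": 0, "ty": 0, "tz": 0, "roll": -0.02}, {"tx": 0, "ty": 0, "tz": 0, "roll": -0.05}, {"tx": 0, "ty": 0, "tz": 0, "roll": -0.09}, {"tx": 0, "ty": 0, "tz": 0, "roll": -0.13}, {"tx": 0, "ty": 0, "tz": 0, "roll": -0.17}, {"tx": 0, "ty": 0, "tz": 0, "roll": -0.21}, {"tx": 0, "ty": 0, "tz": 0, "roll": -0.25}, {"tx": 0, "ty": 0, "tz": 0, "roll": -0.29}, {"tx": 0, "ty": 0, "tz": 0, "roll": -0.33}, {"tx": 0, "ty": 0, "tz": 0, "roll": -0.37}, {"tx": 0, "ty": 0, "tz": 0, "roll": -0.4}, {"tx": 0, "ty": 0, "tz": 0, "roll": -0.42}]}}

```text
t: 8.15
eef_pos: [597.1, -67.5, 131.6]
tcp_rot: [3.141, 0.0, 0.291]
ft_force: [-1.6, -4.7, 0.6]
opening: 0.187
grip_force: 29.9
```

Run:
```python
from h import *
from cell import env, optics
c=optics.read_camera("wrist"); cv2.imwrite("pics/w4.png",c["pixels"])
s=env.state(); print(togo(s,[597,-67,130],np.radians(-7.5)),s["moment"])
```

```text
t 8.20 pos [597.1 -67.6 131.6] F [-2.9 -5.2  2. ] op 0.185 gf 29.9 -> tool shift [ 0.  -0.6  1.6] rotvec [0.001 0.    0.423] [-0.87073915  0.40374204  0.01662503]
```

View pics/w4.png

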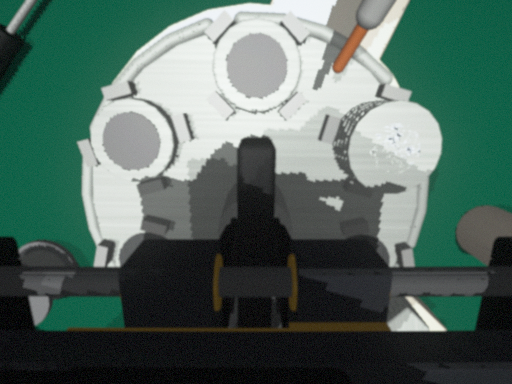

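The dial turns with the bar held at (256,200). The sink at (390,143) and both pucks are seated, and the iron tip is clear at (340,65). I carry on to 60°.

Emit:
{"fn": "step_arm", "kwargs": {"moves": [{"tx": 0, "ty": 0, "tz": 0, "roll": -0.02}, {"tx": 0, "ty": 0, "tz": 0, "roll": -0.05}, {"tx": 0, "ty": 0, "tz": 0, "roll": -0.1}, {"tx": 0, "ty": 0, "tz": 0, "roll": -0.15}, {"tx": 0, "ty": 0, "tz": 0, "roll": -0.2}, {"tx": 0, "ty": 0, "tz": 0, "roll": -0.25}, {"tx": 0, "ty": 0, "tz": 0, "roll": -0.3}, {"tx": 0, "ty": 0, "tz": 0, "roll": -0.35}, {"tx": 0, "ty": 0, "tz": 0, "roll": -0.4}, {"tx": 0, "ty": 0, "tz": 0, "roll": -0.45}, {"tx": 0, "ty": 0, "tz": 0, "roll": -0.5}, {"tx": 0, "ty": 0, "tz": 0, "roll": -0.55}]}}

```text
t: 9.2
eef_pos: [597.4, -67.9, 131.7]
tcp_rot: [3.14, 0.001, 0.842]
ft_force: [0.1, -7.6, -0.5]
opening: 0.185
grip_force: 29.9
```

Emit:
{"fn": "step_arm", "kwargs": {"moves": [{"tx": 0, "ty": 0, "tz": 0, "roll": -0.03}, {"tx": 0, "ty": 0, "tz": 0, "roll": -0.055}, {"tx": 0, "ty": 0, "tz": 0, "roll": -0.07}, {"tx": 0, "ty": 0, "tz": 0, "roll": -0.077}, {"tx": 0, "ty": 0, "tz": 0, "roll": -0.077}, {"tx": 0, "ty": 0, "tz": 0, "roll": -0.077}]}}

```text
t: 9.7
eef_pos: [597.5, -68.0, 131.6]
tcp_rot: [3.14, 0.001, 0.917]
ft_force: [-0.4, -7.6, -1.3]
opening: 0.189
grip_force: 29.9
```

Emit:
{"fn": "step_arm", "kwargs": {"moves": [{"tx": 0, "ty": 0, "tz": 0, "roll": 0}, {"tx": 0, "ty": 0, "tz": 0, "roll": 0}, {"tx": 0, "ty": 0, "tz": 0, "roll": 0}, {"tx": 0, "ty": 0, "tz": 0, "roll": 0}, {"tx": 0, "ty": 0, "tz": 0, "roll": 0}, {"tx": 0, "ty": 0, "tz": 0, "roll": 0}, {"tx": 0, "ty": 0, "tz": -20, "roll": 0}, {"tx": 0, "ty": 0, "tz": -45, "roll": 0}, {"tx": 0, "ty": 0, "tz": -70, "roll": 0}, {"tx": 0, "ty": 0, "tz": -80, "roll": 0}, {"tx": 0, "ty": 0, "tz": -80, "roll": 0}], "grip": 70}}

```text
t: 10.62
eef_pos: [598.1, -67.1, 213.8]
tcp_rot: [3.138, -0.002, 0.916]
ft_force: [0.0, -0.2, -0.8]
opening: 0.736
grip_force: 0.0
```

Run:
```python
from h import *
from cell import env, optics
c=optics.read_camera("wrist"); cv2.imwrite("pics/w5.png",c["pixels"])
s=env.state(); print(togo(s,[499.4-13.9,-253.3-26.6,212],np.radians(62.5)))
```

```text
t 10.67 pos [597.4 -67.  212. ] F [-0.6  0.5 -0.7] op 0.735 gf 0.0 -> tool shift [-2.37e+02  4.09e+01 -1.00e-01] rotvec [ 0.002 -0.    -0.175]
```

View pics/w5.png

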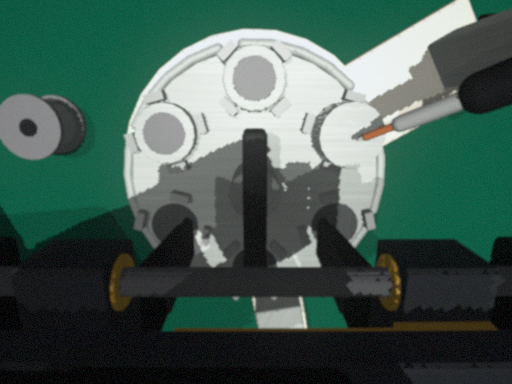

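After release the sink is under the copper tip at (355,135), the bar is still parallel to the tool x axis, and the pucks at (255,78) and (165,133) are seated. I go back to the bolt.

Emit:
{"fn": "step_arm", "kwargs": {"moves": [{"tx": -40, "ty": 7, "tz": 0, "roll": -0.03}, {"tx": -80, "ty": 14, "tz": 0, "roll": -0.06}, {"tx": -120, "ty": 21, "tz": 0, "roll": -0.1}, {"tx": -160, "ty": 28, "tz": 0, "roll": -0.14}, {"tx": -200, "ty": 35, "tz": 10, "roll": -0.175}, {"tx": -230, "ty": 41, "tz": 25, "roll": -0.175}, {"tx": -237, "ty": 41, "tz": 42, "roll": -0.175}, {"tx": -237, "ty": 41, "tz": 42, "roll": -0.175}, {"tx": -237, "ty": 41, "tz": 42, "roll": -0.175}]}}

```text
t: 11.42
eef_pos: [484.7, -279.7, 168.1]
tcp_rot: [-3.138, -0.001, 1.09]
ft_force: [0.0, 0.6, 0.5]
opening: 0.734
grip_force: 0.0
```

Run:
```python
from h import *
from cell import env, optics
c=optics.read_camera("wrist"); cv2.imwrite("pics/w6.png",c["pixels"])
s=env.state(); print(togo(s,[485.5,-279.9,90],np.radians(62.5)))
P=np.array([[485.5,-279.9,122.],[499.4,-253.3,122.]]); p,_=cv2.projectPoints(P,cv2.Rodrigues(c["view"][:3,:3])[0],c["view"][:3,3],c["mtx"],c["dist"]); print(p.reshape(-1,2))
```

```text
t 11.47 pos [ 485.5 -279.4  169.1] F [0.5 0.3 0.9] op 0.737 gf 0.0 -> tool shift [-0.5  0.4 79.1] rotvec [-0.002 -0.    -0.   ]
[[256.97002103 209.27685219]
 [257.09164665 167.63490763]]
```

View pics/w6.png

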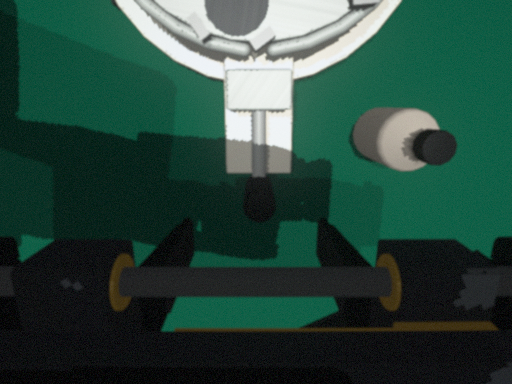

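The handle top is at (259,207), held out as predicted at (257,209), and a rim gap lies before the bolt at (262,45). I descend, grip and push home.

Emit:
{"fn": "step_arm", "kwargs": {"moves": [{"tx": 0, "ty": 0, "tz": 30, "roll": 0}, {"tx": 0, "ty": 0, "tz": 60, "roll": 0}, {"tx": 0, "ty": 0, "tz": 78, "roll": 0}, {"tx": 0, "ty": 0, "tz": 78, "roll": 0}, {"tx": 0, "ty": 0, "tz": 78, "roll": 0}]}}

```text
t: 11.88
eef_pos: [486.1, -279.1, 91.9]
tcp_rot: [-3.141, -0.0, 1.092]
ft_force: [-0.3, 0.3, 0.8]
opening: 0.741
grip_force: 0.0
```

Emit:
{"fn": "step_arm", "kwargs": {"moves": [{"tx": 0, "ty": 0, "tz": 0, "roll": 0}, {"tx": 0, "ty": 0, "tz": 0, "roll": 0}, {"tx": 0, "ty": 0, "tz": 0, "roll": 0}, {"tx": 0, "ty": 0, "tz": 0, "roll": 0}, {"tx": 0, "ty": 0, "tz": 0, "roll": 0}, {"tx": 0, "ty": 0, "tz": 0, "roll": 0}, {"tx": 0, "ty": 0, "tz": 0, "roll": 0}, {"tx": 0, "ty": 0, "tz": 0, "roll": 0}, {"tx": 0, "ty": 0, "tz": 0, "roll": 0}], "grip": 0}}

```text
t: 12.63
eef_pos: [487.1, -281.0, 91.8]
tcp_rot: [3.137, 0.0, 1.09]
ft_force: [8.2, -3.9, -5.3]
opening: 0.249
grip_force: 30.0
```

Emit:
{"fn": "step_arm", "kwargs": {"moves": [{"tx": 3, "ty": 0, "tz": 0, "roll": 0}, {"tx": 6, "ty": 0, "tz": 0, "roll": 0}, {"tx": 9, "ty": 0, "tz": 0, "roll": 0}, {"tx": 12, "ty": 0, "tz": 0, "roll": 0}, {"tx": 15, "ty": 0, "tz": 0, "roll": 0}, {"tx": 18, "ty": 0, "tz": 0, "roll": 0}, {"tx": 21, "ty": 0, "tz": 0, "roll": 0}, {"tx": 24, "ty": 0, "tz": 0, "roll": 0}, {"tx": 27, "ty": 0, "tz": 0, "roll": 0}, {"tx": 30, "ty": 0, "tz": 0, "roll": 0}, {"tx": 31, "ty": 0, "tz": 0, "roll": 0}, {"tx": 31, "ty": 0, "tz": 0, "roll": 0}]}}

```text
t: 13.63
eef_pos: [500.4, -255.4, 91.9]
tcp_rot: [3.138, 0.003, 1.091]
ft_force: [-0.7, -18.5, -3.2]
opening: 0.243
grip_force: 30.0
```

Emit:
{"fn": "step_arm", "kwargs": {"moves": [{"tx": 1, "ty": 0, "tz": 0, "roll": 0}, {"tx": 2, "ty": 0, "tz": 0, "roll": 0}, {"tx": 2, "ty": 0, "tz": 0, "roll": 0}, {"tx": -1, "ty": 0, "tz": 0, "roll": 0}, {"tx": -1, "ty": 0, "tz": 0, "roll": 0}]}}

```text
t: 14.05
eef_pos: [500.5, -255.2, 91.8]
tcp_rot: [3.137, 0.0, 1.09]
ft_force: [4.4, -8.7, -3.1]
opening: 0.245
grip_force: 30.0
```

Emit:
{"fn": "step_arm", "kwargs": {"moves": [{"tx": 0, "ty": 0, "tz": 0, "roll": 0}, {"tx": 0, "ty": 0, "tz": 0, "roll": 0}, {"tx": 0, "ty": 0, "tz": 0, "roll": 0}, {"tx": 0, "ty": 0, "tz": 0, "roll": 0}, {"tx": 0, "ty": 0, "tz": 0, "roll": 0}, {"tx": 0, "ty": 0, "tz": 0, "roll": 0}, {"tx": 0, "ty": 0, "tz": -30, "roll": 0}, {"tx": 0, "ty": 0, "tz": -60, "roll": 0}, {"tx": 0, "ty": 0, "tz": -90, "roll": 0}, {"tx": 0, "ty": 0, "tz": -110, "roll": 0}, {"tx": 0, "ty": 0, "tz": -110, "roll": 0}], "grip": 70}}

```text
t: 14.97
eef_pos: [500.5, -254.1, 205.8]
tcp_rot: [3.135, 0.001, 1.091]
ft_force: [0.7, -0.2, 0.7]
opening: 0.737
grip_force: 0.0
```

Emit:
{"fn": "step_arm", "kwargs": {"moves": [{"tx": -40, "ty": 0, "tz": 0, "roll": 0}, {"tx": -80, "ty": 0, "tz": 0, "roll": 0}, {"tx": -110, "ty": 0, "tz": 0, "roll": 0}, {"tx": -130, "ty": 0, "tz": 0, "roll": 0}, {"tx": -130, "ty": 0, "tz": 0, "roll": 0}]}}

```text
t: 15.38
eef_pos: [437.5, -371.4, 200.8]
tcp_rot: [-3.141, 0.0, 1.088]
ft_force: [-0.1, -0.3, -0.9]
opening: 0.739
grip_force: 0.0
```

Run:
```python
from h import *
from cell import env, optics
c=optics.read_camera("side"); np.savez("pics/side7.npz",**c)
w=optics.read_camera("scene"); np.savez("pics/scene7.npz",**w)
for q,p in((c,(276,322)),(w,(138,252))):
    st,ce,_=blob(q,p); print(st,ce,plane(q,ce,88))
a=cv2.resize(c["pixels"][130:355,160:420],None,fx=2.5,fy=2.5); cv2.imwrite("pics/side7.png",a)
```

```text
[245 303   1   1   1] [245. 303.] [ 467.82263905 -197.40864361   88.        ]
[130 238  15  29 293] [137.28327645 251.46757679] [ 499.06121494 -252.2279606    88.        ]
```

View pics/side7.png

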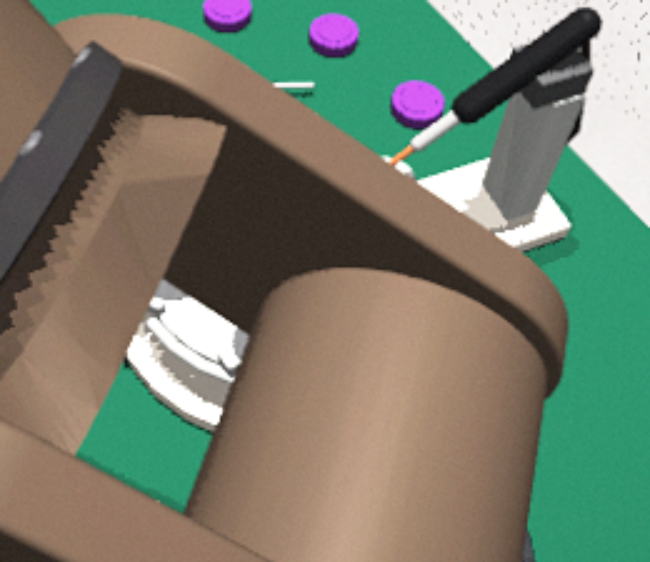

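The arm hides the dial in the side view. In the scene view the handle's centroid is (137.3,251.5), identical to the start, so the bolt is home. One last check of the parts in the scene view.

```bash
python3 -c "
from h import *
w=load('scene7'); cv2.imwrite('pics/f.png',cv2.resize(w['pixels'][150:340,110:370],None,fx=3,fy=3))"
```

```text
(no output)
```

View pics/f.png

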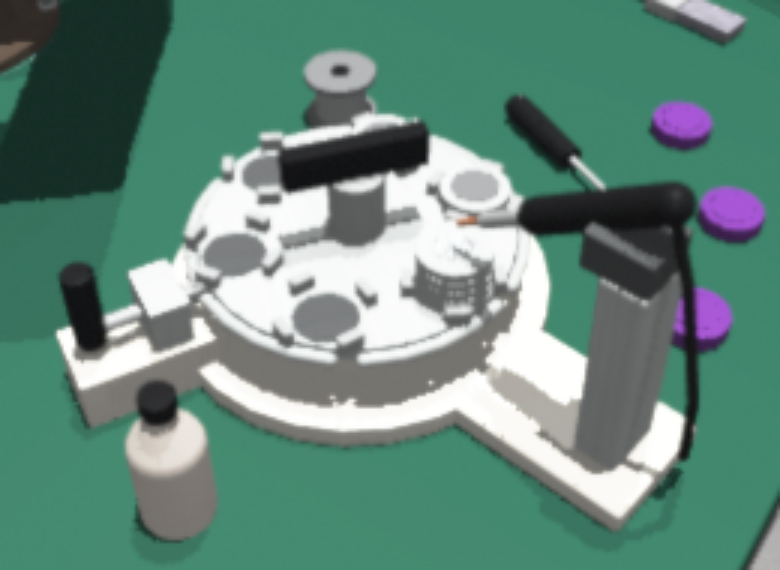

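The sink sits in its nest under the tip at (455,270), the pucks are nested, the bolt is home at (82,305), and the spool, bottle and screwdriver are where they were.

```bash
python3 -c "
from cell import env
print(env.job_done())"
```

```text
the job is handed in; nothing more can be done
None
```

The dial is indexed one station counter-clockwise: the heat sink sits under the iron, the bolt is pushed fully home, nothing else was disturbed, and the job was handed in at about 15.5 s.

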